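# Snap the slide box shut

## Task

Two grey plastic boxes with hinged flap lids stand open on the bench. Swing the lid of the box that holds the long carton of slides shut and press its front edge down until the tab snaps in behind the front rim, so that the lid stays fully closed when you let go; leave the box with the small square cover-glass box standing open.

Things in the scene. Friction and masses are not known exactly. Their poses are not given: they have to be found in the camera images.
- box_1: Grey box to shut, fixed; holds the carton of slides (32x79x30 mm, along y). 100 mm deep (x), 104 wide (y), 48 high, walls 3 mm. Origin: centre of underside, on the bench; z up; +x to the hinge wall (away from the robot or to a side, yaw within 80 deg), -x to the front. Hinge line along y at x=+50, z=48 mm. Looks the same as box_2; which stands left varies.
- box_1_lid (a joint): Its lid's angle, rad: 0 shut, 1.57 upright; starts 1.2-1.65, stop 1.9. Plate 3 mm thick, 102 from hinge to front, 106 wide, plus 9 mm thumb lip; shut top face z=51 mm. 50 g. Unlatched, a weak spring lifts it to about 0.8; above that friction holds it. A springy tab under the front edge snaps under the front rim's bead over the last 12 mm: 4-6 N down on the front half. Latched it rests at 0-0.03.
- box_2: The other grey box, fixed, same make, size and axes as box_1; holds the small square light blue cover-glass box (27x27x14 mm). It is to stay open.
- box_2_lid (a joint): Angle of box_2's lid, rad: 0 shut, 1.57 upright; same lid as box_1's, starts at 1.2 to 1.65 and stays there by friction. It is to stay open.
Things that resemble listed ones, but are neither listed nor needed, are in the scene too. What is shaped like the box_2 but orange is not meant.

How it is judged (in metres and radians):
At the end, for the whole second after the job is handed in: The lid of the box with the slide carton is latched shut (within 0.06 rad of flat) and at rest with nothing holding it, and the other box's lid stands open (more than 0.9 rad) (value of joint box_1_lid below 0.06 rad and velocity of joint box_1_lid below 0.05 rad/s and value of joint box_2_lid above 0.9 rad); the robot touches nothing.
It fails at once if the lid of the box with the cover-glass box is swung towards shut (below 0.9 rad) (value of joint box_2_lid below 0.9 rad).
It also fails if it takes over 32 s, if anything falls off the work surface, if the arm or the gripper's body presses on something with over 40 N, if the wrist force passes 120 N, or if a joint passes its speed limit or range.

## Robot

A 6-joint arm with a two-finger parallel gripper is mounted at the origin on a cart in front of the work surface, level with it; the furniture and walls round the work are solid. World frame = base frame: x ahead of the robot, y to its left, z up, the work surface at z = 0. Lengths are in mm, angles in rad, forces in N, time in s.
With the tool pointing down it reaches from about 350 to 725 mm from the base axis. Payload 6 kg.
Tool frame: the origin (TCP) lies midway between the tips of the shut fingers; the grasp point (between the pads) lies 19 mm behind it; z points along the fingers, y is the direction in which the jaws open and shut (so a half turn about z gives the same grasp; the last joint's range is limited). The gripper opens to 85 mm and grips with 20 to 120 N. Pads are 22 mm wide; open, the fingers measure 114 mm over their backs; the gripper's body (76 mm by 85 mm) begins 54 mm behind the grasp point. The pads swing forward as they close: fully open they stand 13 mm farther back than shut.
Start: joints at [-1.005, 0.04, 0.085, 0, -1.615, -0.334], TCP at [137.846, -583.924, 191.761] pointing down, gripper open.
Joint ranges: [-2.56, 2.56], [-1.29, 2.01], [-1.08, 1.49], [-3.29, 1.98], [-2.81, -0.18], [-2.99, 2.99]. Speed limits (rad/s): [2.57, 2.57, 3.01, 3.14, 3.14, 3.14].

## Interface

Orientations are given as a unit quaternion [w, x, y, z].
In Python, from bench import manip gives the robot as it stands. Calls block until the motion is done:
- manip.goto(position, orientation): joint-space move of the TCP to a pose.
- manip.line_to(position, frame=None, max_speed=150, threshold=None): straight line of the TCP; frame=None keeps the orientation; max_speed is the mean speed in mm/s. With threshold (N) it stops when the force on the tool has changed by that much, and returns True; else False.
- manip.goto_joints(angles): joint-space move.
- manip.set_gripper(opening, force=None): opening from 0.0 (shut) to 1.0 (fully open); force is the grip in N (None keeps the last); returns when the fingers have stopped.
- manip.dwell(seconds).
- manip.solve_ik(position, orientation): joint angles nearest the present ones, or None.
- manip.observe(): the state.
- manip.snapshot(name): name is "side" or "top"; returns the picture (400x640x3 uint8, red, green, blue); there is no depth.
- manip.camera_params(name): a dict with "fov_y" (degrees; the focal length in pixels is half the picture's height over the tangent of half this angle, whatever the lens; pixels are square), "cx", "cy" (the principal point, pixels), "origin" and "rotation" of the camera in the world. Camera axes: x right, y up, looking along -z (the intrinsics and any distortion apply to the point x, -y, -z); pixel columns grow to the right and rows downward; lengths in mm; the calibration is good to about 2 mm. A picture is of the moment at which its call begins. camera_params takes no time and is no camera call.
A pose or a line that the arm cannot do raises manip.MotionError and nothing moves.
- manip.sign_off(): hands the job in, once; it reports no verdict.
The state is a dict: "clock": time; "q": joint angles; "dq": joint speeds; "joint_torque": joint torques, N m; "position": TCP position; "ee_rot": TCP orientation; "ft_force": force on the tool from outside, world axes, zero at the start; "wrist_torque": the same for the moment, N m; "opening": opening from 0.0 (shut) to 1.0 (fully open).
Only numpy, scipy, OpenCV 4.12 (cv2) and the standard library are available. Lean on these libraries where they do the work, as an engineer would, in place of code of your own. Each camera call takes 0.05 s, during which the arm holds its last target. There are 200 camera calls.

## Working session

There is one attempt and no reset: what is moved stays moved. The work goes in short steps, each a Python script; the robot and the scene stay as the last script left them, time stands still between calls to the robot, and variables do not carry over. Pictures are saved under pics/ and viewed, about 8 in all and at most 12, crops included, and the job is handed in when it is done.

```bash
mkdir -p pics; ls
python3 - <<'E'
from bench import manip
import cv2
for n in("top","side"):
    cv2.imwrite(f"pics/{n}0.png",manip.snapshot(n)[:,:,::-1]); print(n,manip.camera_params(n))
o=manip.observe();print(o["clock"],o["ee_rot"],o["opening"])
E
```

```text
pics
top {'fov_y': 50.06985362244856, 'cx': 316.6813018149736, 'cy': 197.1226066670542, 'origin': array([ 400.88688022,   17.66954844, 1192.76466669]), 'rotation': array([-0.70203821, -0.0496739 ,  0.05224817,  0.70848076])}
side {'fov_y': 44.64789775743719, 'cx': 332.3538236063239, 'cy': 205.40097305995388, 'origin': array([ 258.51897133, -816.09030017,  578.76397173]), 'rotation': array([ 0.85292776,  0.49515241, -0.07912553, -0.14518085])}
0.1 [-1.46636325e-04 -1.15632843e-01  9.93291713e-01  7.73222072e-04] 1.000861368663072
```

View pics/top0.png

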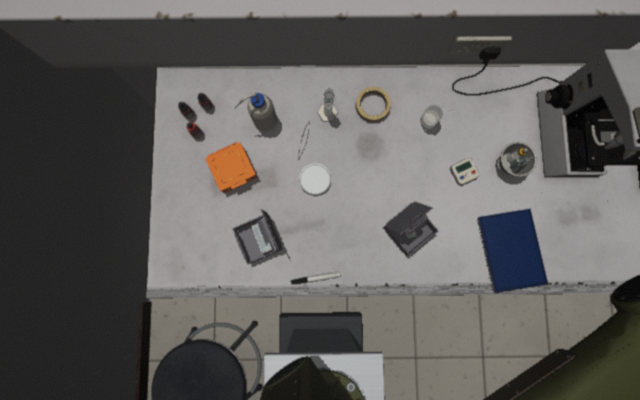

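View pics/side0.png

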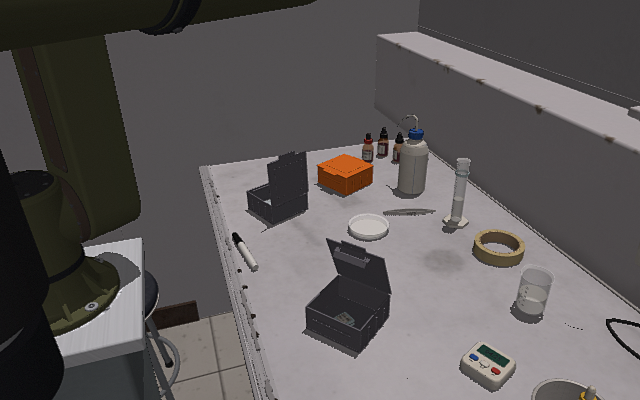

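Candidates: grey box at top-view (260,240) with something long and light inside (lid on its right); grey box at (410,230) with its lid at the upper right; orange box at (232,167), which is a decoy. I'll check both grey boxes in crops.

Run:
```python
import cv2,numpy as np
a=cv2.imread("pics/top0.png");s=cv2.imread("pics/side0.png")
f=lambda i,x,y,w,h:cv2.resize(i[y:y+h,x:x+w],(400,300),interpolation=cv2.INTER_CUBIC)
im=np.vstack([np.hstack([f(a,220,200,80,60+10),f(a,370,190,80,60+10)]),np.hstack([f(s,235,145,93,80),f(s,300,230,100,125)])])
im=np.clip(im.astype(float)*1.8,0,255).astype(np.uint8)
cv2.imwrite("pics/crop0.png",im)
```

```text
(no output)
```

View pics/crop0.png

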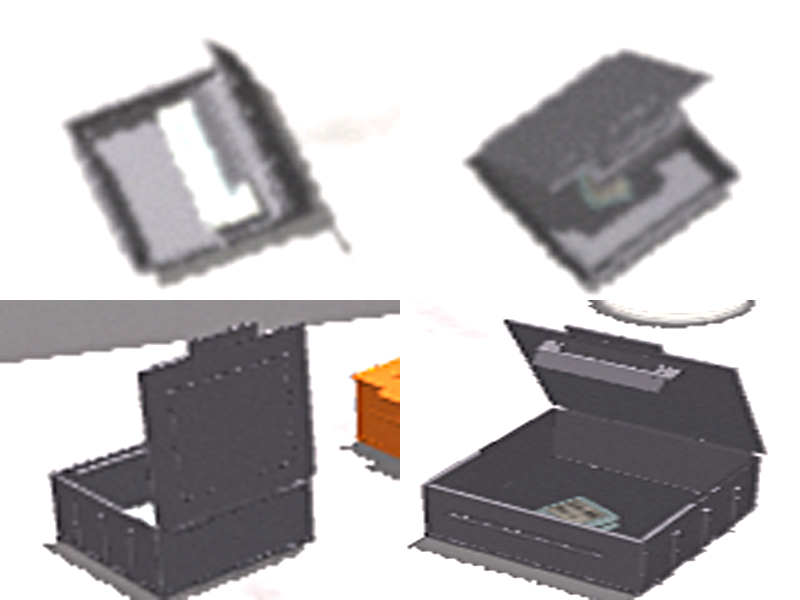

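```bash
cat > h.py <<'E'
import numpy as np
from scipy.spatial.transform import Rotation as R
from bench import manip
def ray(n,u,v):
    p=manip.camera_params(n);f=200/np.tan(np.radians(p["fov_y"]/2));q=p["rotation"]
    d=R.from_quat([q[1],q[2],q[3],q[0]]).apply([(u-p["cx"])/f,-(v-p["cy"])/f,-1]);return p["origin"],d
def onz(n,u,v,z):
    o,d=ray(n,u,v);return o+d*(z-o[2])/d[2]
def proj(n,P):
    p=manip.camera_params(n);f=200/np.tan(np.radians(p["fov_y"]/2));q=p["rotation"]
    c=R.from_quat([q[1],q[2],q[3],q[0]]).inv().apply(np.array(P)-p["origin"])
    return np.array([p["cx"]-f*c[...,0]/c[...,2],p["cy"]+f*c[...,1]/c[...,2]]).T
E
python3 - <<'E'
from h import *
np.set_printoptions(precision=1,suppress=True)
T=[onz("top",*p,48) for p in[(234,228.5),(250,265.3),(285,250),(263,216)]]
S=[onz("side",*p,48) for p in[(247.1,192.5),(272.2,205.5),(307.6,193)]]
print(np.array(T),np.array(S))
for i in range(4):print(np.linalg.norm(T[i]-T[i-1]))
for i in (1,2):print(np.linalg.norm(S[i]-S[i-1]))
E
```

```text
[[484.4 234.4  48. ]
 [386.9 190.4  48. ]
 [426.2  98.1  48. ]
 [517.3 157.2  48. ]] [[390.8 184.7  48. ]
 [431.8 105.8  48. ]
 [521.4 134.7  48. ]]
83.84365416608532
106.97292643862166
100.28424590093245
108.62060826257175
88.93894277816987
94.14624975208953
```

```bash
cat >> h.py <<'E'
YAW=np.radians(-65.7);C=np.array([456.,167.,0])
def W(x,y,z): # box -> world
    c,s=np.cos(YAW),np.sin(YAW);return C+np.array([c*x-s*y,s*x+c*y,z])
def down(yaw): # tool down, tool y along world angle yaw
    y=np.array([np.cos(yaw),np.sin(yaw),0]);z=np.array([0,0,-1.]);q=R.from_matrix(np.c_[np.cross(y,z),y,z]).as_quat();return q[[3,0,1,2]]
E
cat > ov.py <<'E'
from h import *
import cv2
def ov(n,src,win,angs,out,k=6):
    x,y,w,h=win;im=cv2.imread(src)[y:y+h,x:x+w];im=cv2.resize(im,None,fx=k,fy=k,interpolation=cv2.INTER_CUBIC);im=np.clip(im*1.6,0,255).astype(np.uint8)
    def poly(P,c):
        p=((proj(n,np.array(P))-[x,y]+.5)*k).astype(np.int32);cv2.polylines(im,[p],True,c,1)
    for z,c in((0,(255,0,0)),(48,(0,255,0))):poly([W(-50,-52,z),W(-50,52,z),W(50,52,z),W(50,-52,z)],c)
    for a,c in zip(angs,[(0,0,255),(0,255,255),(255,0,255)]):
        poly([W(50,-53,48),W(50,53,48),W(50-102*np.cos(a),53,48+102*np.sin(a)),W(50-102*np.cos(a),-53,48+102*np.sin(a))],c)
    cv2.imwrite(out,im);return im
E
python3 - <<'E'
from ov import *
a=ov("top","pics/top0.png",(225,200,66,72),[1.25,1.45,1.65],"pics/a.png",6)
b=ov("side","pics/side0.png",(240,140,66+7,85),[1.25,1.45,1.65],"pics/b.png",5)
h=max(a.shape[0],b.shape[0]);p=lambda i:cv2.copyMakeBorder(i,0,h-i.shape[0],0,0,0)
cv2.imwrite("pics/ov0.png",np.hstack([p(a),p(b)]))
for z in(280,130,50):
  for y in(YAW,YAW+np.pi/2,YAW+np.pi,YAW-np.pi/2):
    print(z,round(y,2),manip.solve_ik(W(95,0,z),down(y)))
E
```

```text
280 -1.15 [ 0.56356493 -0.19302146  0.02622537  0.         -1.79004316  1.4313464 ]
280 0.42 None
280 1.99 [ 0.56356493 -0.19302146  0.02622537  0.         -1.79004316 -1.71024625]
280 -2.72 [ 0.56356493 -0.19302146  0.02622537  0.         -1.79004316 -0.13944992]
130 -1.15 [ 0.56356493 -0.22502101 -0.27476639  0.         -1.52105095  1.4313464 ]
130 0.42 None
130 1.99 [ 0.56356493 -0.22502101 -0.27476639  0.         -1.52105095 -1.71024625]
130 -2.72 [ 0.56356493 -0.22502101 -0.27476639  0.         -1.52105095 -0.13944992]
50 -1.15 [ 0.56356493 -0.19860334 -0.39877531  0.         -1.37062435  1.4313464 ]
50 0.42 None
50 1.99 [ 0.56356493 -0.19860334 -0.39877531  0.         -1.37062435 -1.71024625]
50 -2.72 [ 0.56356493 -0.19860334 -0.39877531  0.         -1.37062435 -0.13944992]
```

View pics/ov0.png

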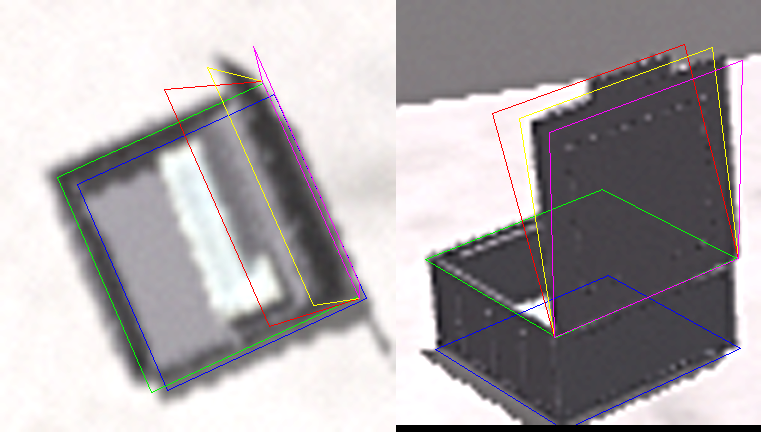

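The overlay fits within about 3 mm in both views. Box_1 is the left one, holding the white carton, with yaw about -66° and its lid at about 1.5 rad. Next I'll sweep behind the lid, push it along its arc, then press.

Run:
```python
from h import *
import cv2
Q=down(YAW-np.pi/2)
manip.set_gripper(0.0)
p=manip.observe()["position"]; manip.line_to([p[0],p[1],285],max_speed=250)
manip.goto(W(100,0,285),Q)
manip.line_to(W(100,0,48+82),max_speed=200)
def tcp(a,r,gap=0):return W(50-r*np.cos(a)+(3+gap)*np.sin(a)+11,0,48+r*np.sin(a)+(3+gap)*np.cos(a))
manip.line_to(tcp(1.5,80),max_speed=100)
for a in np.arange(1.3,.24,-.15):
    manip.line_to(tcp(a,80+12*(1.5-a)/1.25),max_speed=120)
    o=manip.observe();print(round(a,2),o["ft_force"].round(1) if hasattr(o["ft_force"],"round") else o["ft_force"])
print(o["clock"],o["position"])
for n in("top","side"):cv2.imwrite(f"pics/{n}1.png",manip.snapshot(n)[:,:,::-1])
a=cv2.imread("pics/top1.png")[180:290,200:320];b=cv2.imread("pics/side1.png")[100:240,200:340]
cv2.imwrite("pics/mid.png",np.hstack([cv2.resize(a,(390,400)),cv2.resize(b,(400,400))]))
```

```text
1.3 [-0.2  0.1  1. ]
1.15 [ 0.  -0.9  0.4]
1.0 [-0.4  0.3  0.1]
0.85 [-0.2 -0.  -0.6]
0.7 [-0.2 -0.2 -0.1]
0.55 [-0.3 -0.5  0.7]
0.4 [-0.7 -0.3 -0.4]
0.25 [0.5 0.5 0.9]
7.65 [444.42600012 191.64200894  73.29832277]
```

View pics/mid.png

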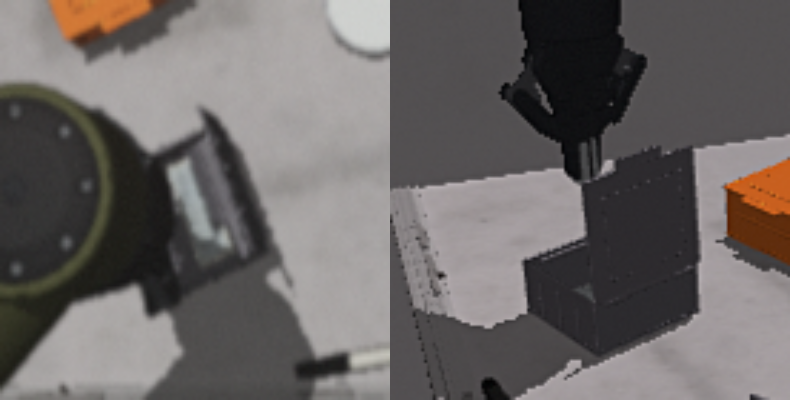

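Run:
```python
from h import *
o=manip.observe();P=np.array(o["position"]);print(P,o["opening"],o["q"],o["clock"])
for h in(0,19,73,120):print(h,[proj(n,P+[0,0,h]).round(0) for n in("side","top")])
c=proj("side",P+[0,0,60]).astype(int)
import cv2
for n in("side","top"):
  im=manip.snapshot(n)[:,:,::-1];x,y=proj(n,P+[0,0,30]).astype(int);im=im[max(0,y-70):y+60,max(0,x-70):x+70]
  cv2.imwrite(f"pics/{n}2.png",np.clip(cv2.resize(im,(400,371),interpolation=cv2.INTER_CUBIC)*1.8,0,255).astype(np.uint8))
cv2.imwrite("pics/c2.png",np.hstack([cv2.imread("pics/side2.png"),cv2.imread("pics/top2.png")]))
```

```text
[445.00670719 191.84311838  74.20845665] 0.0024771688679121637 [ 8.24897038e-01 -2.60060227e-01 -4.05520840e-01  4.09789111e-04
 -1.42496838e+00 -4.00777413e-01] 7.75
0 [array([269., 177.]), array([248., 243.])]
19 [array([268., 170.]), array([247., 243.])]
73 [array([266., 148.]), array([244., 242.])]
120 [array([265., 129.]), array([240., 241.])]
```

View pics/c2.png

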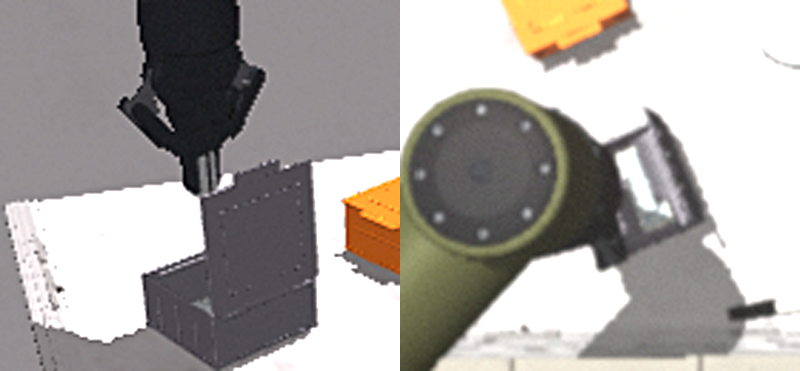

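The fingertip appears about 13 px higher in the side view than the reported TCP should project, and the lid hasn't moved. I'll pull out behind the lid and triangulate the real tip from both views.

Run:
```python
from h import *
import cv2
P=np.array(manip.observe()["position"])
manip.line_to([P[0],P[1],200],max_speed=250)
manip.line_to(W(120,0,200),max_speed=250)
P=np.array(manip.observe()["position"]);print(P,manip.observe()["clock"])
out=[]
for n in("side","top"):
  im=manip.snapshot(n)[:,:,::-1];cv2.imwrite(f"pics/{n}3.png",im);x,y=proj(n,P).astype(int);print(n,x,y)
  x0,y0=max(0,x-70),max(0,y-80);print(x0,y0);c=cv2.resize(im[y0:y0+130,x0:x0+140],(400,371),interpolation=cv2.INTER_CUBIC)
  cv2.drawMarker(c,(int((x-x0)*2.857),int((y-y0)*2.857)),(0,0,255),0,12);out.append(np.clip(c*1.8,0,255).astype(np.uint8))
cv2.imwrite("pics/c3.png",np.hstack(out))
```

```text
[504.9908244   57.45394283 199.12667645] 9.25
side 308 145
238 65
top 297 214
227 134
```

View pics/c3.png

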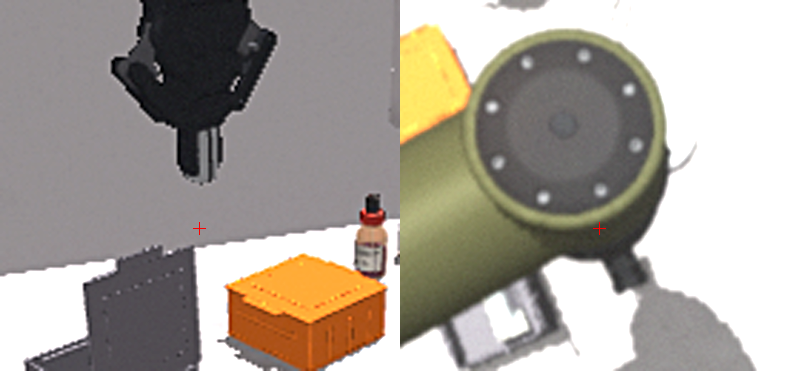

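Run:
```python
from h import *
np.set_printoptions(precision=1,suppress=True)
def tri(a,b):
    (o1,d1),(o2,d2)=ray("side",*a),ray("top",*b);s,_,_,_=np.linalg.lstsq(np.c_[d1,-d2],o2-o1,rcond=None)
    p,q=o1+s[0]*d1,o2+s[1]*d2;return (p+q)/2,np.linalg.norm(p-q)
print(tri((238+118/2.857,65+68/2.857),(227+230/2.857,134+272/2.857)))
P=np.array(manip.observe()["position"])
for h in(0,20,30,40,50):print(h,proj("side",P+[0,0,h]))
for h in(150,250,350,450):print(h,proj("top",P+[0,0,h]))
print("side tip ray:",[ (lambda o,d:o+d*t)(*ray("side",308,65+183/2.857)) for t in (900,950,1000,1050)])
P2=np.array([137.8,-583.9,191.8]);print([proj("side",P2+[0,0,h]) for h in (0,40)],[proj("top",P2+[0,0,h]) for h in (0,40,150)])
```

```text
(array([455. ,  34.4, 325.6]), np.float64(13.008326505208023))
0 [308.  144.7]
20 [307.7 135.3]
30 [307.5 130.6]
40 [307.3 125.8]
50 [307.2 120.9]
150 [294.4 206.5]
250 [291.7 199.5]
350 [288.1 190.4]
450 [283.2 178.1]
side tip ray: [array([490.7,   4. , 254.1]), array([503.6,  49.6, 236.1]), array([516.5,  95.2, 218.1]), array([529.4, 140.7, 200. ])]
[array([ 72.6, 550.5]), array([ 56.4, 520. ])] [array([586.1, 376. ]), array([597.8, 381. ]), array([635.9, 397.4])]
```

The tip's xy agrees with the reported TCP. Its real height is about 33 mm above it (+33 and +34 from two poses, and the knuckle triangulation agrees), so the finger passed over the lid. I'll redo the push with that offset and watch the forces.

```bash
cat > push.py <<'E'
from h import *
import cv2
DZ=33
def tcp(a,r):return W(50-r*np.cos(a)+3*np.sin(a)+11,0,48+r*np.sin(a)+3*np.cos(a)-DZ)
E
python3 - <<'E'
from push import *
manip.line_to(tcp(1.5,86)+(W(45,0,0)-W(0,0,0)),max_speed=200)
manip.line_to(tcp(1.5,86),max_speed=120)
for a in np.arange(1.3,.24,-.15):
    manip.line_to(tcp(a,86+7*(1.5-a)/1.25),max_speed=120)
    o=manip.observe();print(round(a,2),np.round(o["ft_force"],1))
print(o["clock"],o["position"])
s=[cv2.resize(manip.snapshot(n)[y:y+140,x:x+140,::-1],(400,400)) for n,x,y in(("side",200,90),("top",190,170))]
cv2.imwrite("pics/mid2.png",np.clip(np.hstack(s)*1.7,0,255).astype(np.uint8))
E
```

```text
1.3 [-0.1  0.5  0.2]
1.15 [-0.5 -0.1 -0.2]
1.0 [-0.3  0.5 -0.7]
0.85 [0.3 0.6 0.4]
0.7 [ 0.2 -0.6  0.6]
0.55 [ 0.7 -0.4 -0. ]
0.4 [-0.1  0.1 -0.3]
0.25 [ 0.5 -0.2  0.2]
12.6583 [444.12326663 192.52857882  40.81810571]
```

View pics/mid2.png

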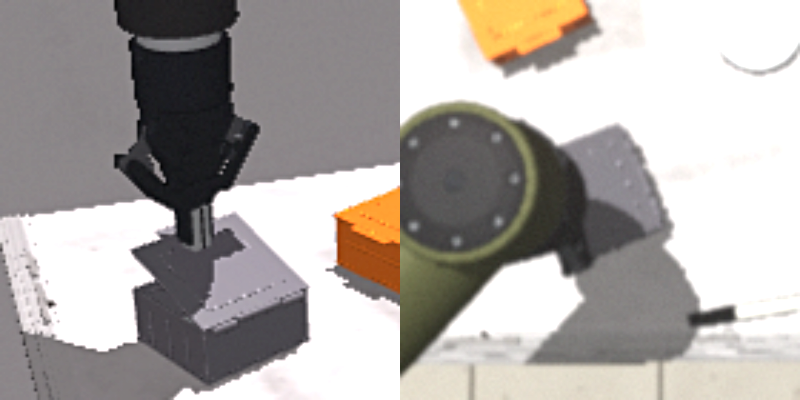

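The lid is following the finger (about 0.3 rad). Next I'll press down until the rim stops it.

Run:
```python
from push import *
manip.line_to(W(-32,0,62-DZ),max_speed=80)
print(np.round(manip.observe()["ft_force"],1))
h=manip.line_to(W(-32,0,36-DZ),max_speed=25,threshold=20)
o=manip.observe();print(h,o["position"],np.round(o["ft_force"],1))
manip.dwell(.2)
manip.line_to(W(-32,0,200-DZ),max_speed=200)
manip.line_to(W(-32,0,0)*[.75,1,1]+[0,60,240],max_speed=300)
manip.dwell(.3);print(manip.observe()["clock"])
s=[cv2.resize(manip.snapshot(n)[y:y+140,x:x+140,::-1],(400,400)) for n,x,y in(("side",200,90),("top",190,170))]
cv2.imwrite("pics/end.png",np.clip(np.hstack(s)*1.7,0,255).astype(np.uint8))
```

```text
[-0.3 -0.1  0.1]
True [443.54711441 196.74504338  11.48064211] [-2.3 -0.5  6.5]
15.9
```

View pics/end.png

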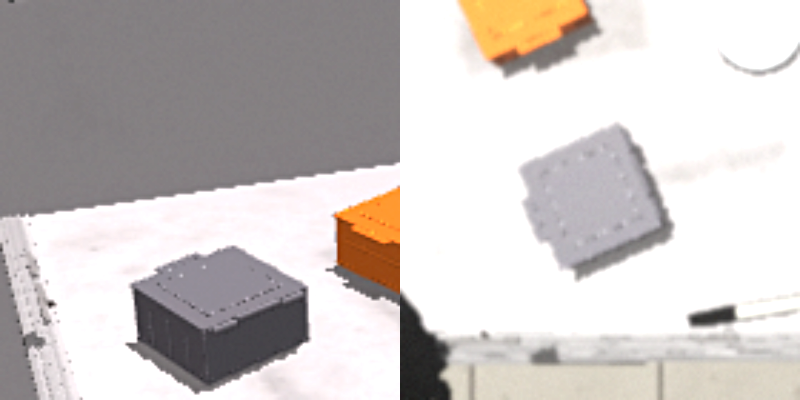

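The lid lies flat with nothing touching it; unlatched it would have sprung up to about 0.8 rad. I'll check numerically that box_2 hasn't changed, then hand in.

Run:
```python
from h import *
import cv2
for n,(x,y,w,h) in(("top",(380,195,62,65)),("side",(300,232,95,123))):
    a=cv2.imread(f"pics/{n}0.png")[y:y+h,x:x+w];b=manip.snapshot(n)[y:y+h,x:x+w,::-1];print(n,cv2.absdiff(a,np.ascontiguousarray(b)).mean())
o=manip.observe();print(o["clock"],o["position"],np.round(o["ft_force"],1))
manip.sign_off()
```

```text
top 4.865591397849462
side 3.6689487947511052
16.1 [332.32945138 255.93534325 239.83745025] [ 0.   0.1 -0.2]
the job is handed in; nothing more can be done
```

The lid of the box with the slide carton is shut and latched, and I handed the job in at 16.1 s of the 32 s allowed. The carton is in the left box. I swung its lid shut with the closed fingers and pressed until the 20 N stop triggered, then backed the arm away.

**Last checks:**
- **Latched lid:** after release it lay flat in both views with nothing touching it. Unlatched, it would have lifted to about 0.8 rad.
- **Other box:** the arm never worked near its lid. The picture of it changed little from the start (mean difference 3.7–4.9 grey levels, about what noise and shadow would give). I did not view it again after the push.
- **Robot:** clear of everything, with about 0 N on the wrist.

**What disagreed:** the fingertips sat about 33 mm higher in the pictures than the reported tool position. Because of this, the first sweep passed over the lid without touching it. I measured the offset from both cameras and the second sweep worked. I did not find the cause.

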